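# Zero the colour reader on its white tile

## Task

Before the paint swatches are read, the colour reader must be zeroed on the white tile kept in its lidded dish. Tip the dish's lid well up by its tab (15 degrees or so) while its far edge still rests on the rim, then lift it off and lay it, right way up, in the middle of the cork mat. Then take the reader from its dock and hold it upright with the sprung nose pressed gently on the tile inside the round ring (not the square mark), touching nothing else of the dish, and finish while still holding it there; leave everything else where it stands.

Things in the scene. Friction and masses are not known exactly. Their poses are not given: they have to be found in the camera images.
- dish: round open white dish, fixed to the counter, 100 mm across outside, 90 mm inside, 45 mm tall; origin at the centre of its underside, z up
- lid: wooden lid seated loosely on the dish, about 0.11 kg: a disc 104 mm across and 6 mm thick with a plug under it (82 mm across, 5 mm deep, 4 mm free all round in the dish) and an upright tab on top at one edge. Origin at the centre of the plug's underside (40 mm above the counter when seated, so the disc's underside lies on the rim at 45 mm); z up; x points from the centre towards the tab
- lid_tab (a point): on the lid's tab, 38 mm from the lid's axis along lid x and 32 mm above the lid's origin, on the tab's mid-plane. The tab is 22 mm long along lid x, 12 mm thick along lid y (pinch it along lid y) and stands 30 mm above the disc, from 11 to 41 mm above the lid's origin; this point is 21 mm above the disc
- lid_far_edge (a point): lower outer edge of the lid's disc opposite the tab, 52 mm from the lid's axis along lid -x: the line about which the lid is tipped; at the height of the dish rim, 45 mm, when seated
- ring (a point): centre of the round ring marked on the tile, on the tile's upper face, 15 mm above the counter (30 mm below the dish rim) and 20 mm off the dish's axis, in any direction. The ring is a thin dark line, 22 mm inside diameter; a square outline of 25 mm lies opposite it, 18 mm off the axis
- tile: round white tile 78 mm across, 10 mm thick, lying fixed in the dish; origin at the centre of its underside, 5 mm above the counter; x points from the tile's centre towards the ring
- mat: square cork mat, 130 mm, 4 mm thick, fixed to the counter; origin at the centre of its underside. The lid lying on it has its origin 4 mm above the counter
- dock: grey round dock, fixed, 56 mm across, 60 mm tall, with an upright bore of 28 mm, in which the reader stands; origin at the centre of its underside
- reader: hand-held colour reader, 150 mm long, 0.12 kg, standing upright in the dock. Origin on its axis at the tip of the uncompressed nose (10 mm above the counter in the dock), z along its axis to the top. From the tip up: nose 8 mm across to 14 mm, barrel 20 mm across to 50 mm, collar 36 mm across to 56 mm (its underside rests on the dock's top), then a square grip 24 x 24 mm, faces along reader x and y, from 56 to 150 mm. Lift it 55 mm or more to clear the dock
- nose_tip (a point): centre of the nose's end face, moves in with the nose; it touches the tile
- nose (a joint): how far the sprung nose is pushed in, m: 0 fully out, 0.010 at its stop. It takes about 0.9 N to start and 0.45 N more per mm: 3 N at 5 mm, 5.4 N at the stop
- spice_a: small glass spice jar with a screw cap, 42 mm across, 95 mm tall; bystander, to be left alone; origin at the centre of its underside
- spice_b: small glass spice jar, 42 mm across, 85 mm tall; bystander, to be left alone; origin at the centre of its underside
- cap: bottle cap, 42 mm across, 14 mm tall; bystander, to be left alone; origin at the centre of its underside
- brush: paint brush lying on the counter, 170 mm long; bystander, to be left alone; origin on its lower side
There are look-alikes about, which are no part of the job. What is shaped like the dish but orange or turquoise is not meant.

How it is judged:
By the outcome, as a careful person would: the job done as asked, in the order asked, and still so for the second after the job is handed in, while the arm keeps its last pose, push and grip.
It also fails if it takes over 61 s, if anything falls off the work surface, if the arm or the gripper's body presses on something with over 40 N, if the wrist force passes 120 N, or if a joint passes its speed limit or range.

## Robot

A 7-joint arm with a two-finger parallel gripper is mounted at the origin on the work surface. World frame = base frame: x ahead of the robot, y to its left, z up, the work surface at z = 0. Lengths are in m, angles in rad, forces in N, time in s.
With the tool pointing down it reaches from about 0.4 to 0.75 m from the base axis. Payload 19.5 kg.
Tool frame: the origin (TCP) lies at the very end of the fingers, on their centre line; the grasp point (between the pads) lies 19 mm behind it; z points along the fingers, y is the line along which they close (so a half turn about z gives the same grasp; the last joint's range is limited). The gripper opens to 85 mm and grips with 20 to 120 N. Pads are 22 mm wide; open, the fingers measure 114 mm over their backs; the gripper's body (76 mm by 85 mm) begins 54 mm behind the grasp point. The pads swing forward as they close: fully open they stand 13 mm farther back than shut.
Start: joints at [-1.24, 0.707, -0.028, 1.485, 0.022, 0.951, -0.075], TCP at [0.209, 0.535, 0.192] pointing down, gripper open.
Joint ranges: [-2.71, 2.71], [-0.32, 2.16], [-1.57, 1.52], [0, 2.45], [-1.46, 4.6], [0, 2.02], [-2.83, 2.83]. Speed limits (rad/s): [1.89, 1.89, 2.57, 2.57, 3.01, 3.01, 3.01].

## Interface

Orientations are given as a unit quaternion [x, y, z, w].
In Python, from bench import sensors, vision, ctrl gives the robot as it stands.
- The arm moves only by the tool servo_tool, never from a script. Its argument "series" is a list of rows, each a list of 7 numbers: the finger opening in m, from 0 to 0.0854, then the shift along the tool's x, y, z in m, then the turn, a rotation vector about the tool's x, y, z in rad. A call has 1 to 5 rows; each row shifts and turns the commanded pose from where the row before left it, along the tool's axes as they then stand; what a row does not reach is not made up. A row lasts 1/8 s, in which the tool goes at most 62.5 mm and 10.7 degrees, less where a joint would pass 70% of its speed; a pose out of reach is approached as far as the arm can. A call with a gripper value outside its range is refused whole. The fingers move at their own pace and stop on an object; "grip_force" is the grip in N (left out, the last holds). Time passes only in rows, so rows that do not move let the fingers close. It gives the time, the measured TCP pose, the force, the opening and the grip force at its end, in the units of the state.
- sensors.read_state(): the state, without advancing time (a new reading comes with each control period).
- vision.capture(name): name is "scene" or "top" or "wrist"; returns a dict with "pixels" (480x640x3 uint8, red, green, blue), "camera_matrix" (3x3 intrinsics, pixels), "view" (4x4, takes a point from world to camera coordinates); the wrist camera has in their place "mount" (4x4, takes a point from camera to tool coordinates, whose origin is the TCP and whose axes are the flange's). Camera axes: x right, y down, z forward; pixel columns grow to the right and rows downward; lengths in m; the calibration is good to about 2 mm. A picture is of the moment at which its call begins: read the wrist's pose just before it. There is no depth.
- ctrl.sign_off(): hands the job in; it is judged then, once.
The state is a dict: "time": time; "q": joint angles; "dq": joint speeds; "effort": joint torques, N m; "eef_pos": TCP position; "tool_rot": TCP orientation; "ft_force": force on the tool from outside, world axes, zero at the start; "wrist_torque": the same for the moment, N m; "finger_gap": finger opening in m; "grasp_force": force on a finger pad.
Only numpy, scipy, OpenCV 4.12 (cv2) and the standard library are available. Lean on these libraries where they do the work, as an engineer would, in place of code of your own. Each camera call takes 0.05 s, during which the arm holds its last target. There are 200 camera calls.

## Working session

There is one attempt and no reset: what is moved stays moved. The work goes in short steps, Python scripts to look and compute and a tool call to move; the robot and the scene stay as the last step left them, time stands still between calls to the robot, and variables do not carry over. Pictures are saved under pics/ and viewed, at most 10 in all, crops included, and the job is handed in when it is done.

Besides the shell and the picture viewer there is one more tool, called after ">>>" by a JSON object that holds its "api" and its "payload", one argument or row to a line. servo_tool: Moves the arm, as the interface text tells. Its arguments: {"type":"object","properties":{"series":{"type":"array","items":{"type":"array","items":{"type":"number"}}},"grip_force":{"type":"number"}},"required":["series"]}

```bash
ls; mkdir -p pics
cat > h.py <<'E'
import numpy as np, cv2
from scipy.spatial.transform import Rotation as R
from bench import sensors, vision, ctrl
def cam(n):
    s=sensors.read_state(); c=vision.capture(n)
    if 'view' in c: V=np.array(c['view'])
    else:
        T=np.eye(4);T[:3,:3]=R.from_quat(s['tool_rot']).as_matrix();T[:3,3]=s['eef_pos']
        V=np.linalg.inv(T@np.array(c['mount']))
    return np.array(c['pixels']),np.array(c['camera_matrix']),V
def save(n,img): cv2.imwrite('pics/'+n+'.png',np.ascontiguousarray(img[...,::-1]))
def px2w(u,v,K,V,z):
    C=np.linalg.inv(V); d=C[:3,:3]@np.linalg.solve(K,[u,v,1.]); o=C[:3,3]
    return o+d*(z-o[2])/d[2]
def w2px(p,K,V):
    q=K@(V[:3,:3]@np.array(p)+V[:3,3]); return q[:2]/q[2]
E
python3 - <<'E'
from h import *
s=sensors.read_state();print(s)
print(R.from_quat(s['tool_rot']).as_matrix().round(3))
a,K,V=cam('top');save('top',a);np.savez('top.npz',a=a,K=K,V=V);print(K,np.linalg.inv(V).round(3))
a,K,V=cam('scene');save('scene',a);np.savez('scene.npz',a=a,K=K,V=V);print(np.linalg.inv(V).round(3))
E
```

```text
pics
{'time': 0.0, 'q': array([-1.2396794 ,  0.70713741, -0.02761227,  1.484996  ,  0.02201162,
        0.95091717, -0.07549607]), 'dq': array([ 0.00224112,  0.00039427,  0.00020545,  0.0002892 , -0.00082867,
       -0.00035428,  0.00063381]), 'effort': array([-1.48909923e-03, -8.83224177e+01,  1.23394780e+00, -2.36162084e+01,
        1.69337390e-02,  6.68392822e-03,  2.89353117e-06]), 'eef_pos': array([0.20933083, 0.53520163, 0.19190849]), 'tool_rot': array([ 1.85327240e-01,  9.82676692e-01, -5.71707033e-04, -8.18888730e-05]), 'ft_force': array([ 0.63902712, -0.41340611, -0.11033825]), 'wrist_torque': array([ 0.00384909,  0.04613778, -0.03693398]), 'grasp_force': 0.0, 'finger_gap': 0.08555693299306642}
[[-0.931  0.364 -0.   ]
 [ 0.364  0.931 -0.001]
 [-0.    -0.001 -1.   ]]
[[480.49744954   0.         317.69567366]
 [  0.         480.49744954 237.27785499]
 [  0.           0.           1.        ]] [[-0.019 -0.995  0.093  0.477]
 [-0.999  0.022  0.032 -0.02 ]
 [-0.034 -0.092 -0.995  0.846]
 [ 0.     0.     0.     1.   ]]
[[-0.727  0.435 -0.531  1.143]
 [ 0.686  0.481 -0.546  0.584]
 [ 0.018 -0.761 -0.648  0.762]
 [ 0.     0.     0.     1.   ]]
```

View pics/top.png

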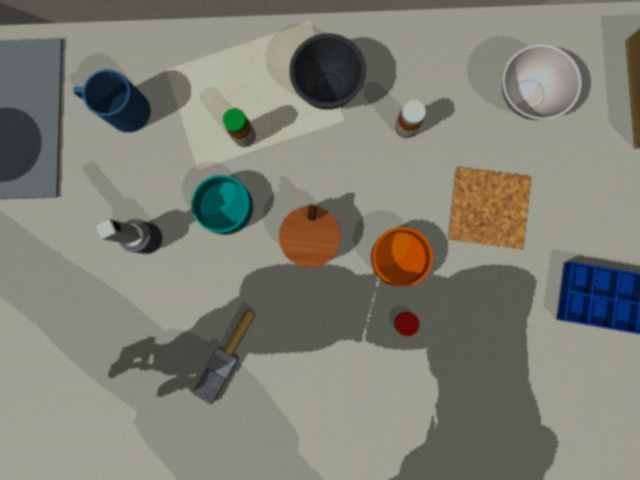

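View pics/scene.png

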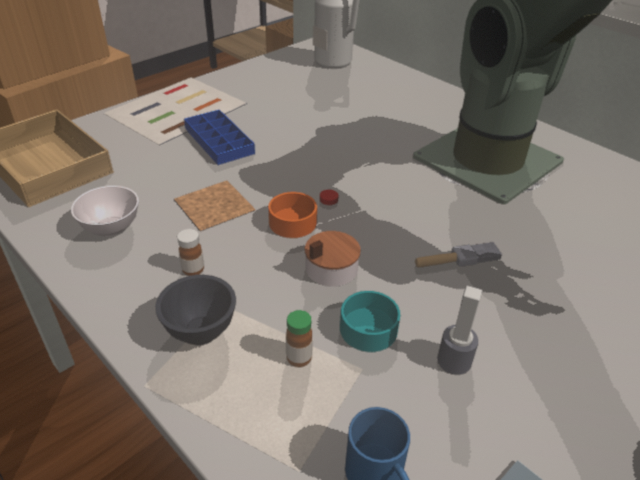

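The top view shows these candidates:
- **Dish:** wooden-lidded white dish at (310,236), orange dish (402,257), turquoise dish (221,204), white bowl (541,82) and dark bowl (327,70). I choose the wooden-lidded one, with its tab at (312,212).
- **Reader:** in its dock at (139,237), with its top at about (108,229).
- **Mat:** cork, at (490,207).

Next I'll measure these and check them in a close crop.

Run:
```python
from h import *
d=np.load('top.npz');a,K,V=d['a'],d['K'],d['V']
hsv=cv2.cvtColor(a,cv2.COLOR_RGB2HSV)
def seg(m,box):
    x0,y0,x1,y1=box;M=np.zeros(m.shape,np.uint8);M[y0:y1,x0:x1]=m[y0:y1,x0:x1]
    c=max(cv2.findContours(M,0,2)[0],key=cv2.contourArea);return c[:,0,:].astype(float)
# wooden disc
m=((hsv[...,1]>110)&(hsv[...,0]<20)).astype(np.uint8)
c=seg(m,(270,195,350,275));W=np.array([px2w(u,v,K,V,.051)[:2] for u,v in c]).astype(np.float32)
print('lid',cv2.fitEllipse(W*1000))
c=seg(m,(435,155,545,260));W=np.array([px2w(u,v,K,V,.004)[:2] for u,v in c]).astype(np.float32)
print('mat',cv2.minAreaRect(W*1000))
print('tabtop',px2w(312,208.5,K,V,.081))
m=((a.min(2)>150)).astype(np.uint8)
c=seg(m,(90,210,125,245));print('readertop px',cv2.minAreaRect(c.astype(np.float32)))
for p in[(108,229),(109,230)]:print(px2w(*p,K,V,.160))
for p in[(143,236)]:print('dock',px2w(*p,K,V,.06),px2w(*p,K,V,.03))
r=lambda x0,y0,x1,y1,i:cv2.resize(i[y0:y1,x0:x1],(400,400),interpolation=cv2.INTER_CUBIC)
s=np.load('scene.npz')
save('crop',np.hstack([r(270,190,350,270,a),r(85,200,165,280,a)]))
```

```text
lid ((553.9430541992188, 19.00278663635254), (101.60563659667969, 101.97345733642578), 70.54997253417969)
mat ((601.9269409179688, -294.39508056640625), (128.9521484375, 128.85215759277344), 81.0869140625)
tabtop [0.59545327 0.01279367 0.081     ]
readertop px ((104.00000762939453, 228.50003051757812), (14.310833930969238, 15.652474403381348), 63.43495178222656)
[0.56031393 0.30777868 0.16      ]
[0.5588116  0.30626563 0.16      ]
dock [0.5593493  0.29613063 0.06      ] [0.56248822 0.30819828 0.03      ]
```

View pics/crop.png

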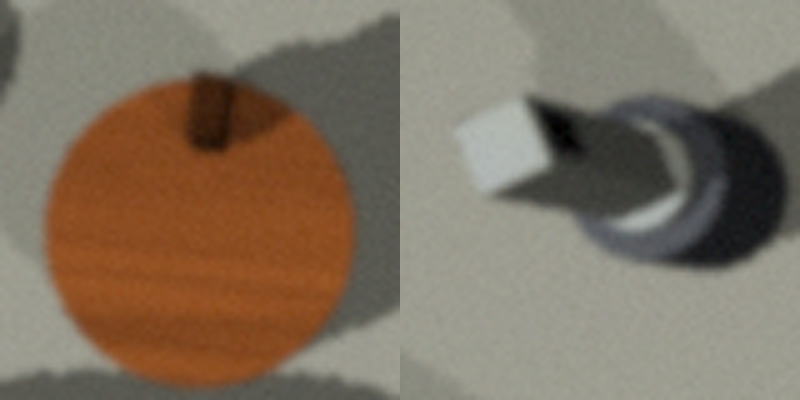

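The crop confirms the wooden lid, with its tab pointing to about +x and slightly −y. The reader's grip is turned about 27°. I'll move above the tab now.

>>> {"api": "servo_tool", "payload": {
  "series": [
    [0.085,-0.045,-0.029,0,0,0,0],
    [0.085,-0.045,-0.029,0,0,0,0],
    [0.085,-0.045,-0.029,0,0,0,0],
    [0.085,-0.045,-0.029,0,0,0,0],
    [0.085,-0.045,-0.029,0,0,0,0]
  ]
}}

```text
time: 0.72
eef_pos: [0.3669, 0.3169, 0.1923]
tool_rot: [0.185, 0.983, -0.0, -0.0]
ft_force: [0.8, 1.3, 0.0]
finger_gap: 0.085
grasp_force: 0.0
```

>>> {"api": "servo_tool", "payload": {
  "series": [
    [0.085,-0.045,-0.029,0,0,0,0],
    [0.085,-0.045,-0.029,0,0,0,0],
    [0.085,-0.045,-0.029,0,0,0,0],
    [0.085,-0.045,-0.029,0,0,0,0],
    [0.085,-0.045,-0.029,0,0,0,0]
  ]
}}

```text
time: 1.35
eef_pos: [0.5236, 0.0999, 0.1923]
tool_rot: [0.185, 0.983, -0.0, -0.0]
ft_force: [0.5, 1.4, -0.3]
finger_gap: 0.0852
grasp_force: 0.0
```

>>> {"api": "servo_tool", "payload": {
  "series": [
    [0.085,-0.045,-0.029,0,0,0,0],
    [0.085,-0.045,-0.029,0,0,0,0],
    [0.085,0,0,0,0,0,-0.113],
    [0.085,0,0,0,0,0,-0.113],
    [0.085,0,0,0,0,0,0]
  ]
}}

```text
time: 1.98
eef_pos: [0.5854, 0.0145, 0.1921]
tool_rot: [0.074, 0.997, 0.0, -0.0]
ft_force: [-0.3, -0.4, 0.0]
finger_gap: 0.085
grasp_force: 0.0
```

Run:
```python
from h import *
s=sensors.read_state();print(s['time'],s['eef_pos'],R.from_quat(s['tool_rot']).as_matrix().round(3))
a,K,V=cam('wrist');save('w1',a);np.savez('w1.npz',a=a,K=K,V=V)
print(np.linalg.inv(V).round(3))
for p in [(.554,.019,.051),(.5955,.0128,.081)]:print(w2px(p,K,V))
```

```text
1.975 [0.58542355 0.01452931 0.19214137] [[-0.989  0.147 -0.001]
 [ 0.147  0.989  0.   ]
 [ 0.001 -0.    -1.   ]]
[[ 0.147  0.95   0.276  0.515]
 [ 0.989 -0.141 -0.042  0.025]
 [-0.001  0.28  -0.96   0.374]
 [ 0.     0.     0.     1.   ]]
[316.35363639 186.82868597]
[316.26645711 238.28115059]
```

View pics/w1.png

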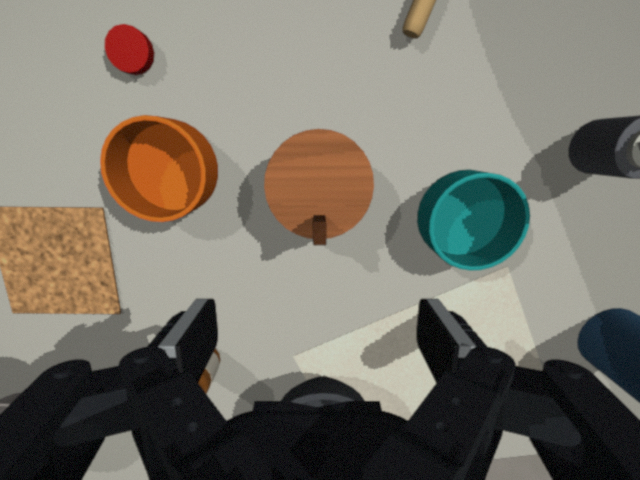

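The wrist view shows the lid disc centred near (319,183) and the tab top near (319,237), aligned with the tool.

Run:
```python
from h import *
d=np.load('w1.npz');a,K,V=d['a'],d['K'],d['V']
hsv=cv2.cvtColor(a,cv2.COLOR_RGB2HSV)
m=((hsv[...,1]>90)&(hsv[...,0]<20)).astype(np.uint8);M=np.zeros_like(m);M[120:250,255:385]=m[120:250,255:385]
c=max(cv2.findContours(M,0,2)[0],key=cv2.contourArea)[:,0].astype(float)
c=c[c[:,1]<225]
W=np.array([px2w(u,v,K,V,.051)[:2] for u,v in c])*1000
A=np.c_[2*W,np.ones(len(W))];s=np.linalg.lstsq(A,(W**2).sum(1),rcond=None)[0]
print('lid',s[:2],np.sqrt(s[2]+s[:2]@s[:2]))
g=a.max(2);t=(g<75)[210:250,300:340];ys,xs=np.nonzero(t);print(xs.min()+300,xs.max()+300,ys.min()+210,ys.max()+210)
for z in(.081,.051):
  for y in(216,222,245):print(z,y,px2w(319.7,y,K,V,z))
```

```text
lid [553.7214117   21.04042629] 51.02779639030071
312 324 216 241
0.081 216 [0.57591902 0.01875793 0.081     ]
0.081 222 [0.58123914 0.0179801  0.081     ]
0.081 245 [0.60213995 0.01492426 0.081     ]
0.051 216 [0.58216262 0.01806852 0.051     ]
0.051 222 [0.58802832 0.01721092 0.051     ]
0.051 245 [0.61107254 0.0138417  0.051     ]
```

>>> {"api": "servo_tool", "payload": {
  "series": [
    [0.05,-0.006,0.002,0.04,0,0,0],
    [0.05,0,0,0.04,0,0,0],
    [0.05,0,0,0.035,0,0,0],
    [0.05,0,0,0.021,0,0,0],
    [0.05,0,0,0,0,0,0]
  ],
  "grip_force": 40
}}

```text
time: 2.65
eef_pos: [0.5911, 0.0158, 0.0554]
tool_rot: [0.074, 0.997, -0.0, -0.001]
ft_force: [-0.7, 0.3, -0.1]
finger_gap: 0.0503
grasp_force: 0.0
```

>>> {"api": "servo_tool", "payload": {
  "series": [
    [0.0,0,0,0,0,0,0],
    [0.0,0,0,0,0,0,0],
    [0.0,0,0,0,0,0,0],
    [0.0,0,0,0,0,0,0],
    [0.0,0,0,0,0,0,0]
  ]
}}

```text
time: 3.28
eef_pos: [0.5918, 0.0158, 0.0565]
tool_rot: [0.073, 0.997, -0.0, 0.0]
ft_force: [-0.0, -0.1, -0.4]
finger_gap: 0.0001
grasp_force: 0.0
```

Run:
```python
from h import *
s=sensors.read_state();print(s)
a,K,V=cam('wrist');save('w2',a[100:,100:540])
a,K,V=cam('scene');save('s2',cv2.resize(a[180:330,230:430],(800,600),interpolation=2))
```

```text
{'time': 3.275, 'q': array([-6.96416565e-04,  9.12531976e-01, -1.62944867e-01,  1.56001820e+00,
        2.04189356e-01,  6.85731237e-01,  1.16400218e+00]), 'dq': array([ 7.42807016e-04,  2.06905378e-03, -9.45002802e-04, -8.11515957e-04,
       -2.17772701e-03,  6.88669988e-05,  1.15013526e-03]), 'effort': array([ 3.08698945e-03, -9.69298697e+01, -1.61972109e+00, -1.80353665e+01,
        1.22078892e-02,  5.41123838e-03, -2.36225125e-03]), 'eef_pos': array([0.59182182, 0.01577387, 0.05648373]), 'tool_rot': array([ 7.34098940e-02,  9.97301853e-01, -3.38278774e-05,  2.68599964e-05]), 'ft_force': array([-0.03427077, -0.10742218, -0.37396848]), 'wrist_torque': array([-0.0252453 ,  0.01591228,  0.02645805]), 'grasp_force': 0.0, 'finger_gap': 0.00010168972116700103}
```

View pics/s2.png

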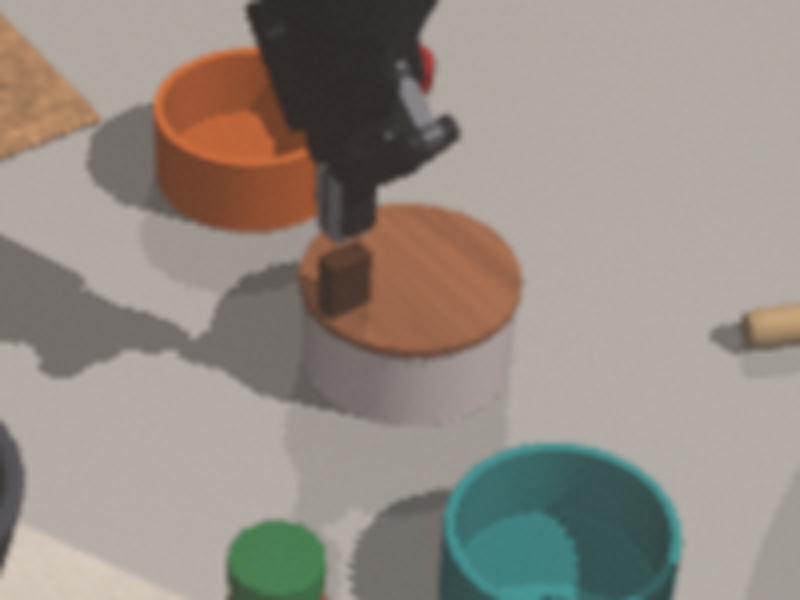

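The scene view shows the closed fingertips at crop (345,238), above or behind the tab at (345,280), so the grip missed. I'll check where the reported TCP projects.

Run:
```python
from h import *
d=np.load('scene.npz');K,V=d['K'],d['V']
f=lambda p:((w2px(p,K,V)-[230,180])*4).round(0)
print('tcp',f((.5918,.0158,.0565)),'tabtop',f((.5915,.0155,.081)),'lid c',f((.554,.0205,.051)))
print('if up 30',f((.5918,.0158,.086)))
t=np.load('top.npz');K2,V2=t['K'],t['V']
# two-view consistency: lid disc centre & tab top, scene px
for q in[(345,253),(412,280)]:
  u,v=q[0]/4+230,q[1]/4+180;print(px2w(u,v,K,V,.081),px2w(u,v,K,V,.051))
```

```text
tcp [344. 293.] tabtop [345. 251.] lid c [410. 270.]
if up 30 [345. 244.]
[0.59222983 0.0163544  0.081     ] [ 0.56795319 -0.00865568  0.051     ]
[0.58279934 0.04957513 0.081     ] [0.55810719 0.02602874 0.051     ]
```

View pics/w2.png

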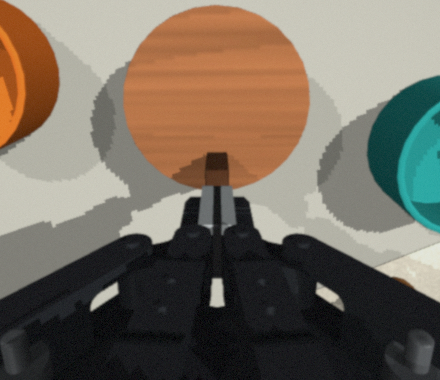

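Run:
```python
from h import *
d=np.load('scene.npz');K,V=d['K'],d['V']
a,Kw,Vw=cam('wrist')
s=sensors.read_state();print(s['eef_pos'],Kw[0,0])
print('tcp in wrist',w2px(s['eef_pos'],Kw,Vw))
P=cv2.triangulatePoints(K@V[:3],Kw@Vw[:3],np.array([[230+345/4.],[180+238/4.]]),np.array([[317.],[286.]]))
p=(P[:3]/P[3])[:,0];print('tip',p,w2px(p,K,V),w2px(p,Kw,Vw))
for z in(.051,.081):print(px2w(317,100+152 if z<.06 else 100+170,Kw,Vw,z))
```

```text
[0.59177271 0.01575553 0.05640743] 340.4292351746286
tcp in wrist [316.16126741 273.2664942 ]
tip [0.58888583 0.01421167 0.08599812] [316.8364997  239.74011013] [311.97114011 290.63683346]
[0.58097085 0.01783327 0.051     ]
[0.58057658 0.01790093 0.081     ]
```

Triangulating the two views puts the real fingertips at z≈0.086, about 30 mm behind the reported TCP. The tab's position itself is confirmed. I'll open, go down about 27 mm more and regrip, watching the force.

>>> {"api": "servo_tool", "payload": {
  "series": [
    [0.045,0,0,0,0,0,0],
    [0.045,0,0,0,0,0,0],
    [0.045,0,0,0,0,0,0],
    [0.045,0,0,0,0,0,0]
  ]
}}

```text
time: 3.92
eef_pos: [0.5918, 0.0158, 0.0564]
tool_rot: [0.073, 0.997, -0.0, 0.0]
ft_force: [-0.3, -0.0, 0.4]
finger_gap: 0.0448
grasp_force: 0.0
```

>>> {"api": "servo_tool", "payload": {
  "series": [
    [0.045,0,0,0.014,0,0,0],
    [0.045,0,0,0.013,0,0,0],
    [0.045,0,0,0,0,0,0]
  ]
}}

```text
time: 4.3
eef_pos: [0.591, 0.0158, 0.0279]
tool_rot: [0.073, 0.997, -0.0, -0.001]
ft_force: [-0.4, -0.3, -0.3]
finger_gap: 0.0452
grasp_force: 0.0
```

>>> {"api": "servo_tool", "payload": {
  "series": [
    [0.0,0,0,0,0,0,0],
    [0.0,0,0,0,0,0,0],
    [0.0,0,0,0,0,0,0],
    [0.0,0,0,0,0,0,0],
    [0.0,0,0,0,0,0,0]
  ]
}}

```text
time: 4.92
eef_pos: [0.5921, 0.0158, 0.0298]
tool_rot: [0.073, 0.997, -0.0, 0.0]
ft_force: [0.9, 0.6, 6.2]
finger_gap: 0.0107
grasp_force: 40.0
```

Run:
```python
from h import *
s=sensors.read_state();print(s['time'],s['eef_pos'],s['ft_force'],s['wrist_torque'],s['finger_gap'],s['grasp_force'])
a,K,V=cam('scene');b,_,_=cam('wrist');save('s3',np.hstack([cv2.resize(a[190:290,280:380],(400,400),interpolation=2),cv2.resize(b[100:400,170:470],(400,400))]))
```

```text
4.925 [0.59206489 0.01575235 0.0298403 ] [0.871946   0.55896311 6.22998297] [-0.04741222  0.09919323  0.11036269] 0.010717961770108437 40.03939211368561
```

View pics/s3.png

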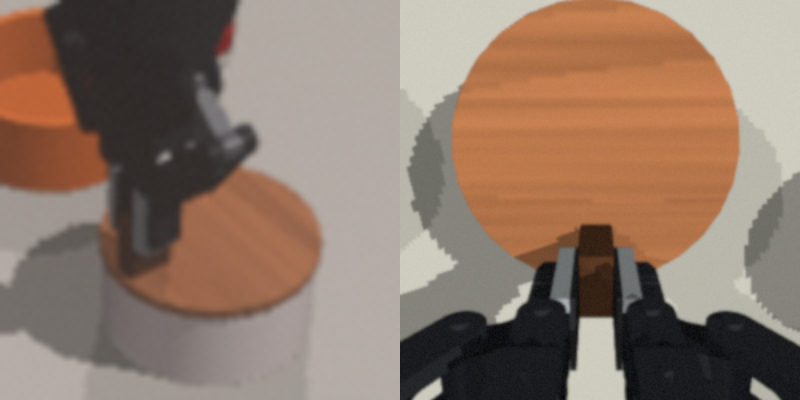

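The tab is gripped, with one pad on each side and a gap of 10.7 mm. Next I tip the lid about its far edge, 18° in 5 steps.

>>> {"api": "servo_tool", "payload": {
  "series": [
    [0.0,-0.0008,0,-0.0056,0,-0.0628,0],
    [0.0,-0.0008,0,-0.0056,0,-0.0628,0],
    [0.0,-0.0008,0,-0.0056,0,-0.0628,0],
    [0.0,-0.0008,0,-0.0056,0,-0.0628,0],
    [0.0,-0.0008,0,-0.0055,0,-0.0628,0]
  ]
}}

```text
time: 5.65
eef_pos: [0.5923, 0.0157, 0.0579]
tool_rot: [0.073, 0.985, -0.011, 0.157]
ft_force: [0.9, -0.2, -1.7]
finger_gap: 0.0106
grasp_force: 39.2
```

>>> {"api": "servo_tool", "payload": {
  "series": [
    [0.0,0,0,0,0,0,0],
    [0.0,0,0,0,0,0,0]
  ]
}}

```text
time: 5.9
eef_pos: [0.5925, 0.0157, 0.0574]
tool_rot: [0.072, 0.985, -0.011, 0.155]
ft_force: [-0.1, 0.4, -0.4]
finger_gap: 0.0107
grasp_force: 39.3
```

Run:
```python
from h import *
s=sensors.read_state();print(s['time'],s['eef_pos'],s['ft_force'],s['wrist_torque'],s['finger_gap'],s['grasp_force'],R.from_quat(s['tool_rot']).as_matrix().round(3))
a,K,V=cam('scene');b,_,_=cam('wrist');save('s4',np.hstack([cv2.resize(a[190:290,280:380],(400,400),interpolation=2),cv2.resize(b[100:400,170:470],(400,400))]))
```

```text
5.9 [0.5925357  0.01572955 0.05736866] [-0.0696764   0.42660001 -0.43247717] [ 0.13800185  0.49112384 -0.00093569] 0.010728850466722535 39.30670738220215 [[-0.941  0.146  0.305]
 [ 0.139  0.989 -0.045]
 [-0.308 -0.    -0.951]]
```

View pics/s4.png

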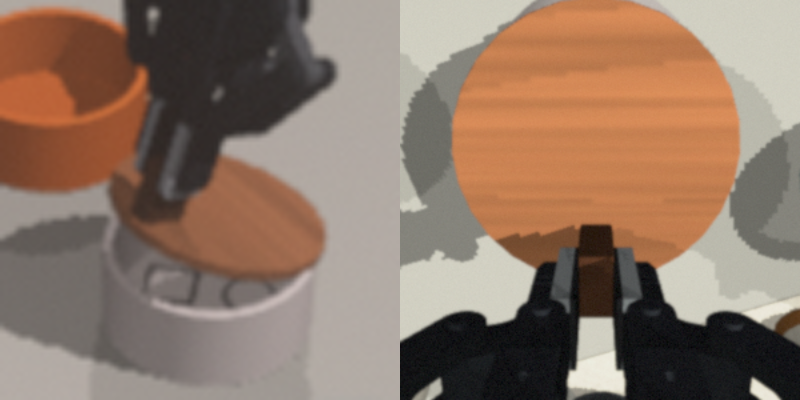

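The lid is tipped 18° with its far edge on the rim. In the dish, the square is at crop (172,285) and the ring at (248,292). Next I lift the lid, level it and carry it over the mat.

>>> {"api": "servo_tool", "payload": {
  "series": [
    [0.0,-0.0031,0,-0.0095,0,0,0],
    [0.0,-0.0062,0,-0.019,0,0,0],
    [0.0,-0.0062,0,-0.019,0,0,0],
    [0.0,-0.0062,0,-0.019,0,0,0],
    [0.0,-0.0031,0,-0.0095,0,0,0]
  ]
}}

```text
time: 6.62
eef_pos: [0.5928, 0.0154, 0.1389]
tool_rot: [0.073, 0.985, -0.011, 0.157]
ft_force: [-0.8, -0.2, -1.5]
finger_gap: 0.011
grasp_force: 39.2
```

>>> {"api": "servo_tool", "payload": {
  "series": [
    [0.0,0,0,0,0,0.0628,0],
    [0.0,0,0,0,0,0.0628,0],
    [0.0,0,0,0,0,0.0628,0],
    [0.0,0,0,0,0,0.0628,0],
    [0.0,0,0,0,0,0.0628,0]
  ]
}}

```text
time: 7.25
eef_pos: [0.5923, 0.0155, 0.1375]
tool_rot: [0.073, 0.997, 0.0, -0.001]
ft_force: [-0.2, -0.3, -1.4]
finger_gap: 0.0106
grasp_force: 39.2
```

>>> {"api": "servo_tool", "payload": {
  "series": [
    [0.0,-0.009,-0.029,0,0,0,0],
    [0.0,-0.0133,-0.0435,0,0,0,0],
    [0.0,-0.0133,-0.0435,0,0,0,0],
    [0.0,-0.0133,-0.0435,0,0,0,0],
    [0.0,-0.0133,-0.0435,0,0,0,0]
  ]
}}

```text
time: 7.88
eef_pos: [0.6241, -0.1959, 0.1374]
tool_rot: [0.073, 0.997, 0.0, -0.0]
ft_force: [0.3, 0.6, -1.3]
finger_gap: 0.0109
grasp_force: 39.2
```

>>> {"api": "servo_tool", "payload": {
  "series": [
    [0.0,-0.0133,-0.0435,0,0,0,0],
    [0.0,-0.0133,-0.0435,0,0,0,0],
    [0.0,-0.0045,-0.014,0,0,0,0],
    [0.0,0,0,0,0,0,0],
    [0.0,0,0,0,0,0,0]
  ]
}}

```text
time: 8.5
eef_pos: [0.6403, -0.2975, 0.1375]
tool_rot: [0.073, 0.997, 0.0, -0.0]
ft_force: [-0.2, -0.8, -2.5]
finger_gap: 0.0106
grasp_force: 39.3
```

Run:
```python
from h import *
s=sensors.read_state();print(s['time'],s['eef_pos'],s['ft_force'],s['finger_gap'],s['grasp_force'],R.from_quat(s['tool_rot']).as_matrix().round(3))
# lid in current top view: find disc; height of disc top
zt=s['eef_pos'][2]-.0298+.051
for n in('top','wrist'):
    a,K,V=cam(n);hsv=cv2.cvtColor(a,cv2.COLOR_RGB2HSV)
    np.savez(n+'5.npz',a=a,K=K,V=V)
    print(n,w2px([s['eef_pos'][0]-.038,s['eef_pos'][1]+.0047,zt],K,V))
a,K,V=np.load('top5.npz').values()
# ring in dish
x,y=w2px((.554,.0205,.015),K,V).astype(int);print(x,y)
b=np.load('wrist5.npz')['a']
save('v5',np.hstack([cv2.resize(a[y-45:y+45,x-45:x+45],(400,400),interpolation=2),cv2.resize(b,(400,400))]))
```

```text
8.5 [ 0.64027799 -0.29746512  0.13746144] [-0.15543154 -0.81705718 -2.45458172] 0.010584569689097479 39.265376329422 [[-0.989  0.145 -0.   ]
 [ 0.145  0.989  0.001]
 [ 0.     0.001 -1.   ]]
top [522.88483788 190.34294383]
wrist [314.21896597 214.6121667 ]
309 237
```

View pics/v5.png

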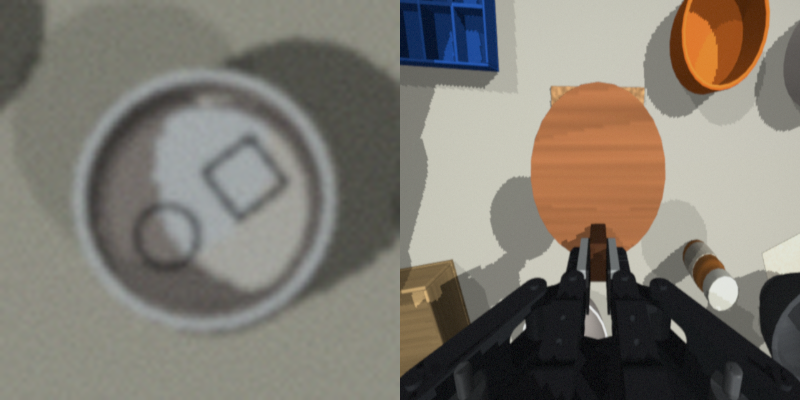

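The lid is level over the mat. In the dish, the ring is at crop (167,237) and the square at (246,177). Now I lower the lid.

>>> {"api": "servo_tool", "payload": {
  "series": [
    [0.0,0,-0.0015,0.025,0,0,0],
    [0.0,0,0,0.04,0,0,0],
    [0.0,0,0,0.04,0,0,0],
    [0.0,0,0,0.025,0,0,0],
    [0.0,0,0,0.009,0,0,0]
  ]
}}

```text
time: 9.22
eef_pos: [0.6396, -0.2993, -0.0026]
tool_rot: [0.073, 0.997, 0.0, -0.001]
ft_force: [-0.5, -0.7, 0.0]
finger_gap: 0.0108
grasp_force: 39.2
```

>>> {"api": "servo_tool", "payload": {
  "series": [
    [0.0,0,0,0.002,0,0,0],
    [0.0,0,0,0.001,0,0,0],
    [0.0,0,0,0,0,0,0]
  ]
}}

```text
time: 9.6
eef_pos: [0.6403, -0.3003, -0.0037]
tool_rot: [0.073, 0.997, -0.0, 0.0]
ft_force: [0.6, 1.4, -0.5]
finger_gap: 0.0108
grasp_force: 39.2
```

Run:
```python
from h import *
s=sensors.read_state();print(s['time'],s['eef_pos'],s['ft_force'],s['wrist_torque'],s['finger_gap'])
d=np.load('top5.npz');a,K,V=d['a'],d['K'],d['V']
for n,c in dict(ring=(167,237),sq=(246,177)).items():
    print(n,px2w(264+c[0]*.225,192+c[1]*.225,K,V,.015))
a,K,V=cam('top');np.savez('top6.npz',a=a,K=K,V=V)
```

```text
9.6 [ 0.64033707 -0.30030807 -0.00374183] [ 0.55460604  1.3690322  -0.5007028 ] [-0.01571942 -0.07236115 -0.02434506] 0.010772622668816732
ring [0.54150003 0.03492686 0.015     ]
sq [0.5643732  0.00357678 0.015     ]
```

>>> {"api": "servo_tool", "payload": {
  "series": [
    [0.0,0,0,0.001,0,0,0],
    [0.0,0,0,0.001,0,0,0],
    [0.0,0,0,0.0,0,0,0],
    [0.0,0,0,0,0,0,0]
  ]
}}

```text
time: 10.15
eef_pos: [0.6401, -0.3002, -0.0062]
tool_rot: [0.073, 0.997, -0.0, 0.0]
ft_force: [-2.1, 0.5, 5.8]
finger_gap: 0.0107
grasp_force: 40.1
```

>>> {"api": "servo_tool", "payload": {
  "series": [
    [0.0,0,0,0.001,0,0,0],
    [0.0,0,0,0.0,0,0,0],
    [0.0,0,0,0,0,0,0]
  ]
}}

```text
time: 10.52
eef_pos: [0.6404, -0.3003, -0.0062]
tool_rot: [0.073, 0.997, -0.0, 0.001]
ft_force: [-5.9, 3.3, 17.1]
finger_gap: 0.0105
grasp_force: 41.7
```

The lid is on the mat: z matches and there is contact force. I'll ease off the push, release and rise.

>>> {"api": "servo_tool", "payload": {
  "series": [
    [0.0,0,0,-0.0015,0,0,0],
    [0.03,0,0,0,0,0,0],
    [0.03,0,0,0,0,0,0],
    [0.03,0,0,0,0,0,0],
    [0.03,0,0,0,0,0,0]
  ]
}}

```text
time: 11.15
eef_pos: [0.64, -0.3001, -0.0061]
tool_rot: [0.073, 0.997, -0.0, -0.0]
ft_force: [0.3, -0.0, -0.6]
finger_gap: 0.0298
grasp_force: 0.0
```

>>> {"api": "servo_tool", "payload": {
  "series": [
    [0.06,0,0,-0.02,0,0,0],
    [0.085,0,0,-0.045,0,0,0],
    [0.085,0,0,-0.06,0,0,0],
    [0.085,0,0,-0.06,0,0,0],
    [0.085,0,0,-0.025,0,0,0]
  ]
}}

```text
time: 11.78
eef_pos: [0.6408, -0.3004, 0.2094]
tool_rot: [0.073, 0.997, -0.001, 0.003]
ft_force: [0.4, 0.0, -0.4]
finger_gap: 0.0852
grasp_force: 0.0
```

Run:
```python
from h import *
s=sensors.read_state();print(s['time'],s['eef_pos'],s['finger_gap'],s['q'],R.from_quat(s['tool_rot']).as_matrix().round(3))
d=np.load('top5.npz');a,K,V=d['a'],d['K'],d['V']
# reader: top face & dock rim from top view
m=(a.min(2)>150).astype(np.uint8)[205:250,88:160]
c=max(cv2.findContours(m,0,2)[0],key=cv2.contourArea)[:,0]+[88,205]
r=cv2.minAreaRect(c.astype(np.float32));print(r)
W=np.array([px2w(u,v,K,V,.16)[:2] for u,v in cv2.boxPoints(r)]);print(W.mean(0),np.linalg.norm(np.diff(W,axis=0),axis=1),np.degrees(np.arctan2(*np.diff(W,axis=0)[0][::-1])))
# scene view
a,K,V=cam('scene');np.savez('scene7.npz',a=a,K=K,V=V)
print('scene pred top',w2px((W.mean(0)[0],W.mean(0)[1],.16),K,V))
m=(a.min(2)>165).astype(np.uint8)[270:350,440:500]
c=max(cv2.findContours(m,0,2)[0],key=cv2.contourArea)[:,0]+[440,270]
print('scene blob',cv2.boundingRect(c))
# lid on mat in current top view is partly hidden; wrist view
a,K,V=cam('wrist');hsv=cv2.cvtColor(a,cv2.COLOR_RGB2HSV);np.savez('w7.npz',a=a,K=K,V=V)
print('pred lid c',w2px((.602,-.295,.015),K,V),'tcp',s['eef_pos'])
```

```text
11.775 [ 0.64078707 -0.30037805  0.20939657] 0.08520187706092636 [ 0.46538145  0.94597325 -0.23562222  0.83701353  0.19463967  1.37003453
  1.71148582] [[-0.989  0.146  0.005]
 [ 0.146  0.989 -0.002]
 [-0.005 -0.001 -1.   ]]
((104.41378784179688, 228.53448486328125), (12.812978744506836, 13.741456031799316), 68.19859313964844)
[0.56113198 0.31311298] [0.0200584  0.01914982 0.0200047 ] -69.3497194639333
scene pred top [472.6365285 291.4524543]
scene blob (465, 287, 17, 13)
pred lid c [316.67917601 171.90096656] tcp [ 0.64078707 -0.30037805  0.20939657]
```

>>> {"api": "servo_tool", "payload": {
  "series": [
    [0.085,0.007,0.025,-0.015,0,0,0],
    [0.085,0.014,0.049,-0.015,0,0,0],
    [0.085,0.014,0.049,0,0,0,0],
    [0.085,0.014,0.049,0,0,0,0],
    [0.085,0.014,0.049,0,0,0,0]
  ]
}}

```text
time: 12.5
eef_pos: [0.6093, -0.0707, 0.2343]
tool_rot: [0.073, 0.997, -0.0, 0.0]
ft_force: [0.3, -0.1, -0.2]
finger_gap: 0.0847
grasp_force: 0.0
```

>>> {"api": "servo_tool", "payload": {
  "series": [
    [0.085,0.014,0.049,0,0,0,0],
    [0.085,0.014,0.049,0,0,0,0],
    [0.085,0.014,0.049,0,0,0,0],
    [0.085,0.014,0.049,0,0,0,0],
    [0.085,0.014,0.049,0,0,0,0]
  ]
}}

```text
time: 13.12
eef_pos: [0.5759, 0.1818, 0.2343]
tool_rot: [0.073, 0.997, -0.0, 0.0]
ft_force: [0.7, -0.4, -0.4]
finger_gap: 0.0852
grasp_force: 0.0
```

>>> {"api": "servo_tool", "payload": {
  "series": [
    [0.085,0.014,0.049,0,0,0,0],
    [0.085,0.014,0.049,0,0,0,0],
    [0.085,0.007,0.028,0,0,0,0],
    [0.085,0,0,0,0,0,-0.141],
    [0.085,0,0,0,0,0,-0.141]
  ]
}}

```text
time: 13.75
eef_pos: [0.56, 0.3103, 0.234]
tool_rot: [-0.07, 0.998, -0.0, -0.0]
ft_force: [0.3, -0.7, 0.2]
finger_gap: 0.0847
grasp_force: 0.0
```

>>> {"api": "servo_tool", "payload": {
  "series": [
    [0.085,0,0,0,0,0,-0.141],
    [0.085,0,0,0,0,0,-0.141],
    [0.085,0,0,0,0,0,0],
    [0.085,0,0,0,0,0,0]
  ]
}}

```text
time: 14.25
eef_pos: [0.5603, 0.31, 0.234]
tool_rot: [-0.205, 0.979, -0.0, -0.0]
ft_force: [0.5, 0.1, 0.1]
finger_gap: 0.0845
grasp_force: 0.0
```

Run:
```python
from h import *
s=sensors.read_state();print(s['time'],s['eef_pos'],s['finger_gap'],s['q'].round(2),R.from_quat(s['tool_rot']).as_matrix().round(3))
a,K,V=cam('wrist');np.savez('w8.npz',a=a,K=K,V=V)
print('pred top',w2px((.5605,.311,.16),K,V),'collar',w2px((.5605,.311,.066),K,V))
t,K2,V2=cam('top');np.savez('top8.npz',a=t,K=K2,V=V2)
x,y=w2px((.602,-.2945,.015),K2,V2).round().astype(int)
save('v8',np.hstack([a[60:460,120:520],cv2.resize(t[y-50:y+50,x-50:x+50],(400,400),interpolation=2)]));print(x,y)
```

```text
14.25 [0.56029011 0.31000597 0.23401902] 0.08448812250240198 [-0.42  0.79 -0.34  1.13  0.25  1.25  1.25] [[-0.916 -0.402 -0.   ]
 [-0.402  0.916 -0.   ]
 [ 0.    -0.    -1.   ]]
pred top [317.44331527 238.95002315] collar [317.33783237 214.63338445]
491 206
```

View pics/v8.png

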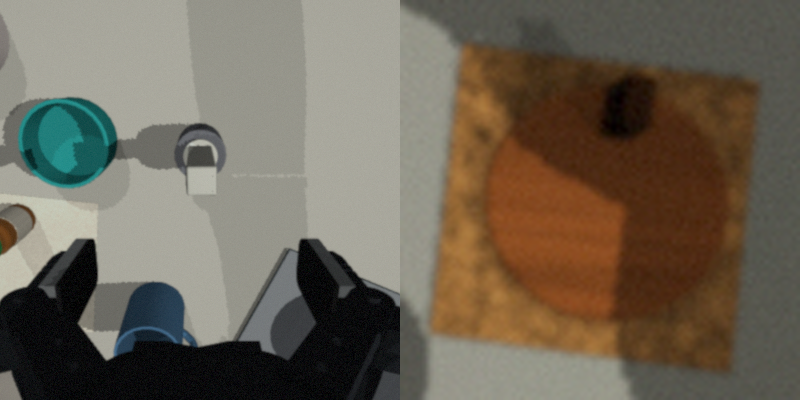

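In the wrist view the reader's top is at crop (202,180), aligned with the tool and 3.5 mm off along tool y. The top view shows the lid centred on the mat. Now I grip the reader.

>>> {"api": "servo_tool", "payload": {
  "series": [
    [0.07,-0.0005,0.0035,0.034,0,0,0],
    [0.06,0,0,0.04,0,0,0],
    [0.06,0,0,0.04,0,0,0],
    [0.06,0,0,0.03,0,0,0],
    [0.06,0,0,0.01,0,0,0]
  ],
  "grip_force": 50
}}

```text
time: 14.98
eef_pos: [0.5588, 0.3131, 0.0785]
tool_rot: [-0.207, 0.978, -0.0, -0.001]
ft_force: [0.6, 0.0, 1.1]
finger_gap: 0.0602
grasp_force: 0.0
```

>>> {"api": "servo_tool", "payload": {
  "series": [
    [0.0,0,0,0,0,0,0],
    [0.0,0,0,0,0,0,0],
    [0.0,0,0,0,0,0,0],
    [0.0,0,0,0,0,0,0],
    [0.0,0,0,0,0,0,0]
  ]
}}

```text
time: 15.6
eef_pos: [0.56, 0.3137, 0.0812]
tool_rot: [-0.207, 0.978, 0.0, 0.001]
ft_force: [-0.6, -1.0, 7.4]
finger_gap: 0.0236
grasp_force: 49.4
```

Run:
```python
from h import *
s=sensors.read_state();print({k:np.round(v,4) for k,v in s.items()})
```

```text
{'time': np.float64(15.6), 'q': array([-0.4273,  0.9524, -0.3036,  1.3375,  0.3172,  0.8972,  1.1791]), 'dq': array([ 0.002 , -0.0003, -0.0023,  0.001 ,  0.0006,  0.0016, -0.0002]), 'effort': array([-3.08600e-01, -9.82394e+01, -4.63030e+00, -2.05505e+01,
        3.86000e-02, -3.47900e-01,  2.42000e-02]), 'eef_pos': array([0.56  , 0.3137, 0.0812]), 'tool_rot': array([-2.069e-01,  9.784e-01,  3.000e-04,  9.000e-04]), 'ft_force': array([-0.6132, -0.9821,  7.3998]), 'wrist_torque': array([-0.1947,  0.2426, -0.0152]), 'grasp_force': np.float64(49.3738), 'finger_gap': np.float64(0.0236)}
```

The reader is gripped (gap 23.6 mm) and its tip offset is known: origin = TCP z − 0.071. Next I lift it and carry it over the ring at about (0.5415, 0.037).

>>> {"api": "servo_tool", "payload": {
  "series": [
    [0.0,0,0,-0.01,0,0,0],
    [0.0,0,0,-0.02,0,0,0],
    [0.0,0,0,-0.025,0,0,0],
    [0.0,0,0,-0.02,0,0,0],
    [0.0,0,0,-0.01,0,0,0]
  ]
}}

```text
time: 16.23
eef_pos: [0.5597, 0.3136, 0.1666]
tool_rot: [-0.207, 0.978, 0.0, 0.001]
ft_force: [0.3, -0.3, -2.1]
finger_gap: 0.0234
grasp_force: 49.0
```

>>> {"api": "servo_tool", "payload": {
  "series": [
    [0.0,0.009,-0.0169,0,0,0,0],
    [0.0,0.02,-0.038,0,0,0,0],
    [0.0,0.02,-0.038,0,0,0,0],
    [0.0,0.02,-0.038,0,0,0,0],
    [0.0,0.02,-0.038,0,0,0,0]
  ]
}}

```text
time: 16.85
eef_pos: [0.5462, 0.1216, 0.165]
tool_rot: [-0.207, 0.978, -0.0, -0.0]
ft_force: [0.8, -0.1, -0.4]
finger_gap: 0.0234
grasp_force: 49.1
```

>>> {"api": "servo_tool", "payload": {
  "series": [
    [0.0,0.02,-0.038,0,0,0,0],
    [0.0,0.013,-0.0254,0,0,0,0],
    [0.0,0.007,-0.013,0,0,0,0],
    [0.0,0,0,0,0,0,0],
    [0.0,0,0,0,0,0,0]
  ]
}}

```text
time: 17.48
eef_pos: [0.5409, 0.0384, 0.1649]
tool_rot: [-0.208, 0.978, 0.0, 0.0]
ft_force: [0.4, 0.1, -1.5]
finger_gap: 0.0233
grasp_force: 49.1
```

Run:
```python
from h import *
s=sensors.read_state();print({k:np.round(s[k],4) for k in('time','eef_pos','tool_rot','ft_force','wrist_torque','finger_gap')})
p=s['eef_pos'];a,K,V=cam('scene');np.savez('scene9.npz',a=a,K=K,V=V)
g=cv2.cvtColor(a,cv2.COLOR_RGB2GRAY)
for h in(0,7,14,30,50,56):
    u,v=w2px((p[0],p[1],p[2]-.0712+h/1000),K,V);u0=int(round(u));v0=int(round(v))
    print(h,(round(u,1),round(v,1)),g[v0,u0-18:u0+19])
# dish rim & ring in scene view
print('ring',w2px((.5415,.037,.015),K,V))
```

```text
{'time': np.float64(17.475), 'eef_pos': array([0.5409, 0.0384, 0.1649]), 'tool_rot': array([-2.078e-01,  9.782e-01,  3.000e-04,  1.000e-04]), 'ft_force': array([ 0.446 ,  0.0937, -1.534 ]), 'wrist_torque': array([-0.0411, -0.0233,  0.0048]), 'finger_gap': np.float64(0.0233)}
0 (np.float64(345.4), np.float64(231.4)) [167 167 167 167 167 167 168 168 168 167 168 168 167 167 166 142 105  90
  98 118 147 166 167 168 167 168 167 167 168 168 167 167 167 167 168 168
 167]
7 (np.float64(345.6), np.float64(228.4)) [167 166 167 167 167 167 168 167 167 168 167 164 148 122  95  77  73  76
  78  86  99 113 139 160 167 168 168 167 167 168 168 168 168 168 168 168
 167]
14 (np.float64(345.8), np.float64(225.3)) [166 166 167 166 168 168 167 166 167 167 164 138  94  70  69  71  71  75
  79  82  83  86 101 142 165 167 167 168 166 168 167 166 166 167 167 167
 167]
30 (np.float64(346.3), np.float64(218.3)) [166 167 167 166 166 165 166 167 167 167 166 157 118  74  68  69  68  70
  73  74  79  83  90 123 154 166 168 167 167 167 167 167 167 167 167 166
 167]
50 (np.float64(346.9), np.float64(209.3)) [155 157 161 165 165 166 152 131 140 140 119 110 107 108 108 107 108 109
 108 108 110 130 147 161 174 185 194 184 170 166 168 167 166 167 167 167
 167]
56 (np.float64(347.0), np.float64(206.6)) [148 149 148 149 149 152 149 139 123 112 107 106 107 107 106 107 108 107
 106 108 110 128 141 144 154 172 192 191 177 168 167 167 168 166 166 168
 167]
ring [342.6343243  263.21615198]
```

The nose lies within about 1 px of its prediction in the scene view, and so does the ring, seen at (342,263) against a predicted (342.6,263.2). I'll go straight down.

>>> {"api": "servo_tool", "payload": {
  "series": [
    [0.0,0,-0.001,0.02,0,0,0],
    [0.0,0,0,0.02,0,0,0],
    [0.0,0,0,0.02,0,0,0],
    [0.0,0,0,0.014,0,0,0],
    [0.0,0,0,0,0,0,0]
  ]
}}

```text
time: 18.15
eef_pos: [0.541, 0.0365, 0.0904]
tool_rot: [-0.207, 0.978, 0.0, -0.001]
ft_force: [-0.3, -0.0, -0.9]
finger_gap: 0.0234
grasp_force: 49.2
```

>>> {"api": "servo_tool", "payload": {
  "series": [
    [0.0,0,0,0.002,0,0,0],
    [0.0,0,0,0.002,0,0,0],
    [0.0,0,0,0,0,0,0],
    [0.0,0,0,0,0,0,0]
  ]
}}

```text
time: 18.65
eef_pos: [0.5414, 0.036, 0.0871]
tool_rot: [-0.207, 0.978, -0.0, 0.0]
ft_force: [0.3, 0.5, -1.4]
finger_gap: 0.0232
grasp_force: 49.2
```

>>> {"api": "servo_tool", "payload": {
  "series": [
    [0.0,0,0,0.002,0,0,0],
    [0.0,0,0,0.002,0,0,0],
    [0.0,0,0,0,0,0,0],
    [0.0,0,0,0,0,0,0]
  ]
}}

```text
time: 19.15
eef_pos: [0.5414, 0.036, 0.083]
tool_rot: [-0.207, 0.978, -0.0, 0.0]
ft_force: [0.2, -0.4, 1.6]
finger_gap: 0.0233
grasp_force: 49.5
```

Run:
```python
from h import *
f=[]
for i in range(8):
    s=sensors.read_state();f.append(s['ft_force']);a,K,V=cam('scene')
print({k:np.round(s[k],4) for k in('time','eef_pos','tool_rot','wrist_torque','finger_gap')},np.mean(f,0),np.std(f,0))
g=cv2.cvtColor(a,cv2.COLOR_RGB2GRAY);save('end',a)
print(g[236:268:2,325:362])
```

```text
{'time': np.float64(19.5), 'eef_pos': array([0.5414, 0.036 , 0.083 ]), 'tool_rot': array([-2.070e-01,  9.783e-01, -1.000e-04,  0.000e+00]), 'wrist_torque': array([-0.141 , -0.2339,  0.0163]), 'finger_gap': np.float64(0.0236)} [ 0.44314265 -0.45939604  1.64494939] [0.37945121 0.2614386  0.67970607]
[[173 162 154 151 148 144 143 141 140 138 125 111 109 108 108 110 109 109
  108 108 109 112 131 145 145 148 156 167 170 170 170 171 170 170 170 170
  171]
 [146 146 143 143 141 138 138 134 133 130 127 117 109 108 108 109 109 108
  109 109 109 115 132 145 145 146 160 169 172 169 171 170 170 171 170 171
  171]
 [146 146 143 142 140 138 136 134 134 133 121 109 109 109 108 109 109 109
  108 109 109 116 134 145 146 155 179 186 176 172 170 170 170 171 169 169
  170]
 [147 146 143 142 141 139 137 133 133 130 119 110 108 107 109 108 108 108
  109 109 111 119 137 147 152 177 199 206 203 193 179 172 170 170 170 170
  170]
 [146 146 143 141 141 137 134 132 122 124 123 113 108 110 111 109 109 109
  109 108 111 125 141 156 172 188 199 181 157 181 199 189 176 171 170 170
  171]
 [146 144 142 141 139 136 
[... 979 characters left out ...]
  80  82  85  87  96 108 114 113 110 106 111 147 188 203 185 166 167 171
  172]
 [146 145 137 109 109 136 145 146 147 147 143 120  88  71  70  72  74  78
   80  84  84  85  97 109 115 116 119 131 166 197 198 175 158 159 168 172
  171]
 [147 146 125  99 122 146 147 146 147 145 126 105 116 120 101  81  76  78
   85  95 113 123 106  98 117 144 181 200 197 179 162 155 154 162 170 172
  171]
 [171 180 141 136 166 174 162 151 149 148 120 105 129 139 120 102  93  92
  102 124 143 155 164 173 184 192 188 172 160 157 156 154 154 162 170 171
  172]
 [153 152 154 186 210 210 208 208 209 208 197 156 120 145 154 147 148 154
  164 175 185 186 182 174 162 159 159 158 157 157 155 155 154 163 170 172
  171]]
```

The push is 3.0 N net, which is about 4–5 mm of nose travel. The reader is upright, and the nose at column ~341 sits inside the ring centred at ~342. I'm handing the job in.

```bash
python3 -c "
from h import *
print(ctrl.sign_off())"
```

```text
the job is handed in; nothing more can be done
None
```

The job is handed in; no verdict came back. The lid was tipped 18° on its far edge and laid right way up near the mat's centre. The reader is held upright with its nose pressed on the tile inside the round ring at about 3 N.

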